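Make up two automaton kits in their trays

ROBOT

A 6-joint arm with a two-finger parallel gripper is mounted at the origin on the work surface. World frame = base frame: x ahead of the robot, y to its left, z up, the work surface at z = 0. Lengths are in mm, angles in rad, forces in N, time in s.
With the tool pointing down it reaches from about 350 to 875 mm from the base axis. Payload 4.2 kg.
Tool frame: the origin (TCP) lies at the very end of the fingers, on their centre line; the grasp point (between the pads) lies 19 mm behind it; z points along the fingers, y is the line along which they close (so a half turn about z gives the same grasp; the last joint's range is limited). The gripper opens to 85 mm and grips with 20 to 120 N. Pads are 22 mm wide; open, the fingers measure 114 mm over their backs; the gripper's body (76 mm by 85 mm) begins 54 mm behind the grasp point. The pads swing forward as they close: fully open they stand 13 mm farther back than shut.
Start: joints at [0.259, 0.385, 0.008, 0, -1.194, -0.259], TCP at [624.979, 0.025, 231.312] pointing down, gripper open.
Joint ranges: [-3.14, 3.14], [-1.21, 2.06], [-1.07, 1.41], [-3.16, 2.05], [-2.99, -0.16], [-3.1, 3.1]. Speed limits (rad/s): [2.79, 2.79, 3.14, 3.14, 3.14, 3.14].

INTERFACE

Orientations are given as a unit quaternion [x, y, z, w].
In Python, from bench import arm, optics gives the robot as it stands. The module is installed in compiled form; this text tells all that it offers.
- The arm moves only by the tool step_arm, never from a script. Its argument "motion" is a list of rows, each an object with "dr": the turn, a rotation vector about the tool's x, y, z in units of 8 degrees (1.0 is 8 degrees), a list of three; "slide": the shift along the tool's x, y, z in mm, a list of three; "jaw": the finger opening in mm, from 0 to 85.4. A call has exactly 8 rows; each row is the pose to reach, as a shift and turn from the pose commanded when the call began, along the tool's axes at that moment; what a row does not reach only later rows make up. A row lasts 1/8 s, in which the tool goes at most 62.5 mm and 10.7 degrees, less where a joint would pass 70% of its speed; a pose out of reach is approached as far as the arm can. A call with a gripper value outside its range is refused whole. The fingers move at their own pace and stop on an object; the grip force is fixed at half the most. Time passes only in rows, so rows that repeat a pose let the fingers close, or fill a call up. It gives the time, the measured TCP pose, the force, the opening and the grip force at its end, in the units of the state.
- arm.read_state(): the state, without advancing time (a new reading comes with each control period).
- optics.get_image(name): name is "scene" or "side" or "wrist"; returns the picture (480x640x3 uint8, blue, green, red); there is no depth.
- optics.camera_info(name): a dict with "camera_matrix" (3x3 intrinsics, pixels), "view" (4x4, takes a point from world to camera coordinates); the wrist camera has in their place "T_tool_cam" (4x4, takes a point from camera to tool coordinates, whose origin is the TCP and whose axes are the flange's). Camera axes: x right, y up, looking along -z (the intrinsics and any distortion apply to the point x, -y, -z); pixel columns grow to the right and rows downward; lengths in mm; the calibration is good to about 2 mm. The wrist camera is an equidistant fisheye: a pixel r from the principal point sees the ray r / f radians off the axis. A picture is of the moment at which its call begins: read the wrist's pose just before it. camera_info takes no time and is no camera call.
- arm.job_done(): hands the job in; it is judged then, once.
The state is a dict: "clock": time; "joints": joint angles; "joint_vel": joint speeds; "joint_efforts": joint torques, N m; "position": TCP position; "ee_rot": TCP orientation; "contact_force": force on the tool from outside, world axes, zero at the start; "wrist_torque": the same for the moment, N m; "gripper_width": finger opening in mm; "grasp_force": force on a finger pad.
Only numpy, scipy, OpenCV 4.12 (cv2) and the standard library are available. Lean on these libraries where they do the work, as an engineer would, in place of code of your own. Each camera call takes 0.05 s, during which the arm holds its last target. There are 200 camera calls.

TASK

Make up the two wooden-automaton kits for the next lesson: the empty red tray gets the pear-shaped cam, the T-shaped follower and the loose crank handle; the red tray that already holds a crank gets the snail cam and the lever follower. In each tray the cam goes in its own smaller compartment and the long parts side by side in the larger bay, everything laid in flat on the tray's floor the same way up as it lies now, set down and not dropped. Leave the round and the hexagonal cam where they lie in the stock, and the crank that is already packed in its bay.

Things in the scene. Friction and masses are not known exactly. Their poses are not given: they have to be found in the camera images.
- cam_pear_mid (a point): The pear-shaped cam, loose plywood: 12 mm thick with a round beech boss on its axle, 18 mm in diameter and standing 22 mm above the plate (top 34 mm above the underside), a good grip. This point lies on the boss axis 17 mm above the underside; z up. Egg or pear outline: round (radius 26 mm) about the boss with one rounded nose reaching 42 mm from the axis along its +x. About 40 g.
- cam_snail_mid (a point): The snail cam, loose plywood: 12 mm thick with a round beech boss on its axle, 18 mm in diameter and standing 22 mm above the plate (top 34 mm above the underside), a good grip. This point lies on the boss axis 17 mm above the underside; z up. Spiral outline: the radius grows steadily from 20 to 42 mm round one turn and falls back in a single straight step along its +x. About 40 g.
- cam_round_mid (a point): The round cam, stays in the stock: 12 mm thick with a round beech boss on its axle, 18 mm in diameter and standing 22 mm above the plate (top 34 mm above the underside), a good grip. This point lies on the boss axis 17 mm above the underside; z up. A plain disc 66 mm in diameter, its centre 11 mm from the boss axis.
- cam_hex_mid (a point): The hexagonal cam, stays in the stock: 12 mm thick with a round beech boss on its axle, 18 mm in diameter and standing 22 mm above the plate (top 34 mm above the underside), a good grip. This point lies on the boss axis 17 mm above the underside; z up. A regular hexagon 76 mm over its corners, the boss in the middle.
- follower_t_mid (a point): The T-shaped follower: flat loose plywood T, 12 mm thick, 100 mm long. Stem 14 mm wide along its x from x = -57 mm, crossbar 40 mm wide (y) and 14 mm long from x = +29 to +43 mm. This point is on the stem near the balance point, 6 mm above its underside (half-way up); z up. About 30 g.
- follower_lever_mid (a point): The lever follower: loose straight plywood bar 100 mm long (along its x), 14 mm wide, 12 mm thick with round ends; on top at its +x end (x = +36 mm) lies a beech roller 28 mm in diameter, top 22 mm up; at its -x end a small dark pivot hole. This point is the middle of the bar, 6 mm above its underside; z up. About 30 g.
- crank_mid (a point): The loose crank in the stock. A crank handle: flat plywood arm 100 mm long (along its x), 22 mm wide, 12 mm thick with round ends; at its -x end a low beech boss (20 mm in diameter, top 24 mm up, axis at x = -38 mm), at its +x end an upright beech peg (12 mm in diameter, top 46 mm up, axis at x = +38 mm). This point is the middle of the arm, 6 mm above its underside; z up. About 35 g.
- crank_in_tray_mid (a point): The other crank, already lying loose in the long bay of the started tray, roughly along the tray's x near the bay's end wall (y about -85 mm in the tray). It stays there. Same shape, sizes, axes and reference point as the loose crank (arm 100 x 22 x 12 mm along its x, peg at +x).
- tray_empty: The empty kit tray, nothing in it at the start: red plastic, fixed; outside 136 (x) by 259 (y) by 25 mm high, walls and floor 3 mm; origin at the centre of its underside, z up. A divider 21 mm high at y = +21 mm parts the cam compartment (inside x -65 to +65, y +22.5 to +126.5 mm) from the larger long bay (inside x -65 to +65, y -126.5 to +19.5 mm).
- tray_started: The started kit tray, the one that already holds a crank; same make as the other: red plastic, fixed; outside 136 (x) by 259 (y) by 25 mm high, walls and floor 3 mm; origin at the centre of its underside, z up. A divider 21 mm high at y = +21 mm parts the cam compartment (inside x -65 to +65, y +22.5 to +126.5 mm) from the larger long bay (inside x -65 to +65, y -126.5 to +19.5 mm).
There are look-alikes about, which are no part of the job. Leave any black, grey or yellow look-alike of the part that bears follower_t_mid alone.

How it is judged:
By the outcome, as a careful person would: the job done as asked, in the order asked, and still so for the second after the job is handed in, with the robot touching nothing.
It also fails if it takes over 125 s, if anything falls off the work surface, if the arm or the gripper's body presses on something with over 40 N, if the wrist force passes 120 N, or if a joint passes its speed limit or range.

## Working session

There is one attempt and no reset: what is moved stays moved. The work goes in short steps, Python scripts to look and compute and a tool call to move; the robot and the scene stay as the last step left them, time stands still between calls to the robot, and variables do not carry over. Pictures are saved under pics/ and viewed, at most 18 in all, crops included, and the job is handed in when it is done.

Besides the shell and the picture viewer there is one more tool, called after "Emit:" as name(argument=value, ...), one argument or row to a line, values as JSON. step_arm: Moves the arm, as the interface text tells. Its arguments: {"type":"object","properties":{"motion":{"type":"array","items":{"type":"object","properties":{"dr":{"type":"array","items":{"type":"number"}},"slide":{"type":"array","items":{"type":"number"}},"jaw":{"type":"number"}}}}},"required":["motion"]}

```bash
mkdir -p pics; ls; python3 - <<'E'
from bench import arm, optics
import cv2,numpy as np
s=arm.read_state();print(s)
for n in ("scene","side","wrist"):
    im=optics.get_image(n);cv2.imwrite(f"pics/{n}0.png",im)
    print(n,{k:np.round(v,3).tolist() if not isinstance(v,(str,dict)) else v for k,v in optics.camera_info(n).items()})
E
```

```text
pics
{'clock': 0.0, 'joints': array([ 2.58604679e-01,  3.85599899e-01,  6.64003976e-03, -5.02325347e-04,
       -1.19397627e+00, -2.58578386e-01]), 'joint_vel': array([-0.00074515, -0.00070152,  0.00015964,  0.00075872,  0.00028332,
        0.0004818 ]), 'joint_efforts': array([-9.55001960e-04, -3.92286408e+01,  1.88399577e+01,  4.18616563e+00,
       -4.72148502e-03,  8.27910434e-07]), 'position': array([6.24430827e+02, 2.68306419e-02, 2.30200472e+02]), 'ee_rot': array([-0.70705012,  0.70716259,  0.00073971, -0.00080747]), 'contact_force': array([-0.39357218, -0.17392507, -0.11319628]), 'wrist_torque': array([ 0.02222313, -0.03069897, -0.03095842]), 'grasp_force': 0.0, 'gripper_width': 85.42480733449489}
scene {'camera_matrix': [[454.032, 0.0, 315.629], [0.0, 454.032, 233.922], [0.0, 0.0, 1.0]], 'view': [[-0.525, 0.851, -0.018, 224.542], [-0.525, -0.307, 0.793, 154.218], [0.67, 0.425, 0.608, -1374.564], [0.0, 0.0, 0.0, 1.0]]}
side {'camera_matrix': [[441.682, 0.0, 318.6], [0.0, 441.682, 245.169], [0.0, 0.0, 1.0]], 'view': [[0.965, -0.263, 0.009, -405.977], [0.138, 0.535, 0.833, -94.351], [-0.224, -0.803, 0.553, -892.181], [0.0, 0.0, 0.0, 1.0]]}
wrist {'camera_matrix': [[371.648, 0.0, 323.323], [0.0, 371.648, 231.627], [0.0, 0.0, 1.0]], 'T_tool_cam': [[0.001, 0.952, 0.307, 78.149], [1.0, -0.001, -0.001, 1.161], [-0.001, 0.307, -0.952, -142.446], [0.0, 0.0, 0.0, 1.0]]}
```

View pics/scene0.png

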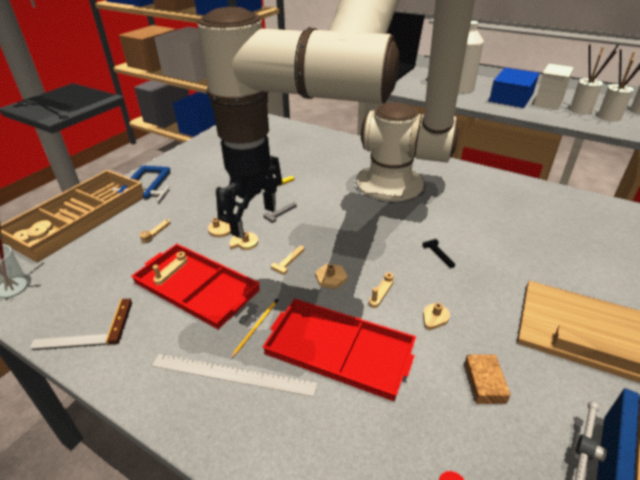

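View pics/side0.png

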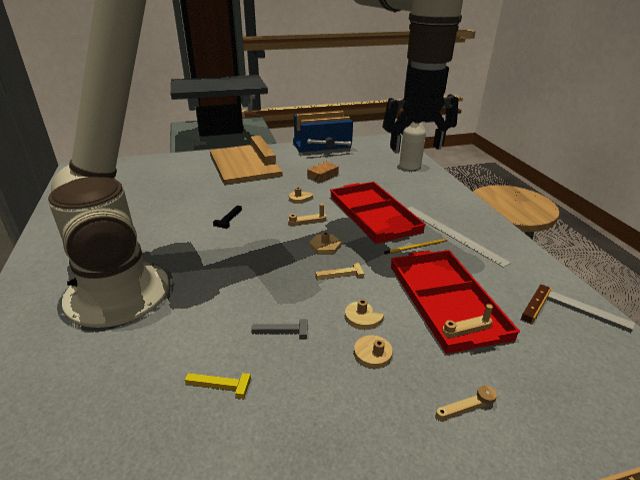

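View pics/wrist0.png

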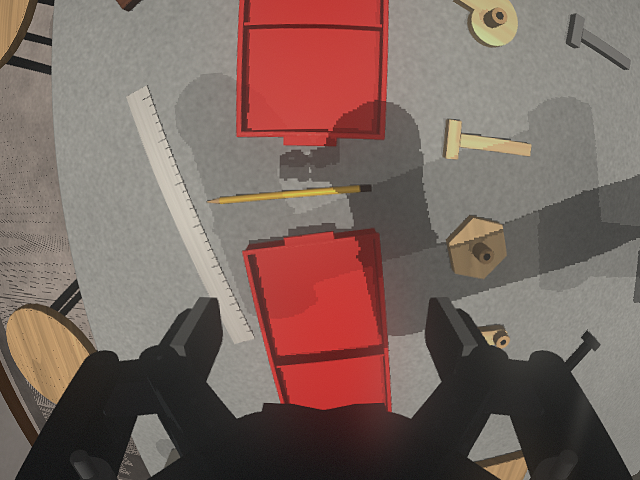

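```bash
cat > h.py <<'E'
from bench import arm, optics
import cv2,numpy as np
from scipy.spatial.transform import Rotation as R
def pose(s=None):
    s=s or arm.read_state(); T=np.eye(4); T[:3,:3]=R.from_quat(s["ee_rot"]).as_matrix(); T[:3,3]=s["position"]; return T
def ray(name,uv,T=None):
    c=optics.camera_info(name); K=np.array(c["camera_matrix"]); uv=np.atleast_2d(uv).astype(float)
    x=(uv[:,0]-K[0,2])/K[0,0]; y=(uv[:,1]-K[1,2])/K[1,1]
    if name=="wrist":
        M=T@np.array(c["T_tool_cam"]); r=np.hypot(x,y)+1e-12
        d=np.c_[np.sin(r)*x/r,-np.sin(r)*y/r,-np.cos(r)]
    else:
        M=np.linalg.inv(np.array(c["view"])); d=np.c_[x,-y,-np.ones(len(x))]
    return M[:3,3], d@M[:3,:3].T
def on(name,uv,z,T=None):
    o,d=ray(name,uv,T); return (o+d*((z-o[2])/d[:,2])[:,None])[:,:2]
def proj(P,T):
    c=optics.camera_info("wrist"); K=np.array(c["camera_matrix"])
    q=(np.c_[np.atleast_2d(P),np.ones(len(np.atleast_2d(P)))]@np.linalg.inv(T@np.array(c["T_tool_cam"])).T)[:,:3]
    x,y,z=q[:,0],-q[:,1],-q[:,2]; r=np.hypot(x,y)+1e-9; th=np.arctan2(r,z)
    return np.c_[K[0,2]+K[0,0]*th*x/r,K[1,2]+K[1,1]*th*y/r]
def snap(tag):
    T=pose(); im=optics.get_image("wrist"); cv2.imwrite(f"pics/{tag}.png",im); np.save(f"pics/{tag}.npy",T); return T,im
def plan(p,yaw):
    """slide/dr from now to TCP p, tool down, closing axis (tool y) at world angle yaw (mod 180)"""
    T=pose(); cur=np.arctan2(T[1,1],T[0,1]); d=(yaw-cur+np.pi/2)%np.pi-np.pi/2; a=cur+d
    y=np.array([np.cos(a),np.sin(a),0]); z=np.array([0,0,-1.]); G=np.c_[np.cross(y,z),y,z]
    sl=T[:3,:3].T@(np.array(p)-T[:3,3]); dr=R.from_matrix(T[:3,:3].T@G).as_rotvec(degrees=True)/8
    print("slide",np.round(sl,1).tolist(),"dr",np.round(dr,2).tolist())
E
python3 - <<'E'
from h import *
n=["pear","crank","hex","T","snail","round","lever","tray crank","E1","E2","E3","E4","S1","S2","S3","S4","Ediv","Sdiv"]
uv=[(300,196),(306,219),(325,245),(338,272),(364,317),(373,353),(466,405),(468,325),(330,186),(368,180),(423,229),(383,241),(391,256),(452,251),(516,335),(451,350),(378,206),(440,290)]
z=[12,12,12,12,12,12,12,15]+[25]*10
for a,b,c in zip(n,uv,z): print(a,on("side",b,c).round(0)[0])
E
```

```text
pear [448. 296.]
crank [434. 169.]
hex [448.  43.]
T [446. -64.]
snail [ 451. -208.]
round [ 435. -295.]
lever [ 533. -428.]
tray crank [ 625. -279.]
E1 [539. 311.]
E2 [657. 321.]
E3 [689.  32.]
E4 [575.   7.]
S1 [570. -54.]
S2 [709. -70.]
S3 [ 685. -331.]
S4 [ 558. -333.]
Ediv [627. 166.]
Sdiv [ 617. -186.]
```

Emit:
step_arm(
  motion=[
    {"slide": [-40, 14, -20]},
    {"slide": [-90, 30, -40]},
    {"slide": [-140, 50, -60]},
    {"slide": [-190, 70, -80]},
    {"slide": [-230, 84, -100]},
    {"slide": [-230, 84, -100]},
    {"slide": [-230, 84, -100]},
    {"slide": [-230, 84, -100]},
  ],
)

```text
$.motion[0]: bad value
```

```bash
python3 - <<'E'
from h import *
T,im=snap("w1");print(T[:3,3])
E
```

```text
[6.24564328e+02 2.72471035e-02 2.30478646e+02]
```

Emit:
step_arm(
  motion=[
    {"slide": [60, 0, 0]},
    {"slide": [120, 0, 0]},
    {"slide": [180, 0, 0]},
    {"slide": [240, 0, 0]},
    {"slide": [300, 0, 0]},
    {"slide": [360, 0, 0]},
    {"slide": [400, 0, 0]},
    {"slide": [400, 0, 0]},
  ],
)

```text
$.motion[0]: bad value
```

```bash
python3 - <<'E'
from h import *
T,im=snap("w2");print(T[:3,3],arm.read_state()["clock"])
E
```

```text
[6.24643031e+02 3.25901640e-02 2.30639320e+02] 0.25
```

View pics/w1.png

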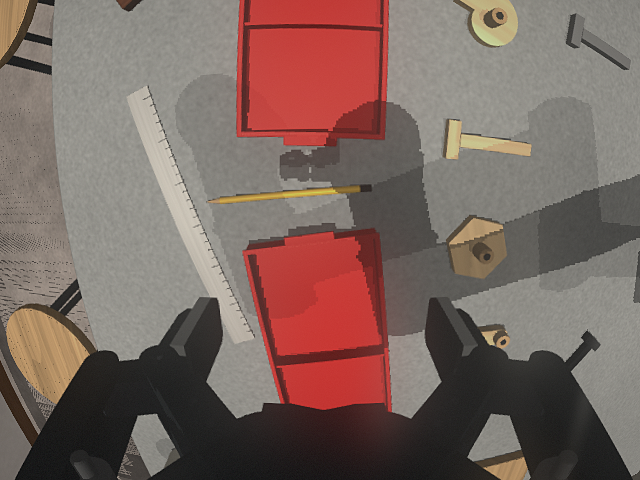

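View pics/w2.png

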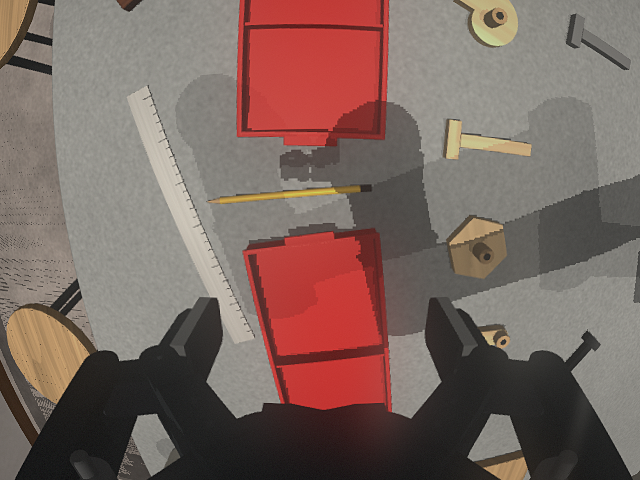

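Emit:
step_arm(
  motion=[
    {"dr": [0, 0, 0], "jaw": 85, "slide": [-50, 14, -20]},
    {"dr": [0, 0, 0], "jaw": 85, "slide": [-110, 40, -40]},
    {"dr": [0, 0, 0], "jaw": 85, "slide": [-160, 60, -60]},
    {"dr": [0, 0, 0], "jaw": 85, "slide": [-210, 80, -80]},
    {"dr": [0, 0, 0], "jaw": 85, "slide": [-260, 84, -100]},
    {"dr": [0, 0, 0], "jaw": 85, "slide": [-270, 84, -100]},
    {"dr": [0, 0, 0], "jaw": 85, "slide": [-270, 84, -100]},
    {"dr": [0, 0, 0], "jaw": 85, "slide": [-270, 84, -100]},
  ],
)

```text
clock: 1.25
position: [540.9, 268.7, 330.4]
ee_rot: [-0.707, 0.708, 0.0, -0.001]
contact_force: [0.6, 0.2, -0.4]
gripper_width: 85.1
grasp_force: 0.0
```

```bash
python3 - <<'E'
from h import *
T,im=snap("w3");print(T[:3,3])
E
```

```text
[540.92449661 268.70028563 330.43337162]
```

Emit:
step_arm(
  motion=[
    {"dr": [0, 0, 0], "jaw": 85, "slide": [60, 0, 0]},
    {"dr": [0, 0, 0], "jaw": 85, "slide": [120, 0, 0]},
    {"dr": [0, 0, 0], "jaw": 85, "slide": [180, 0, 0]},
    {"dr": [0, 0, 0], "jaw": 85, "slide": [240, 0, 0]},
    {"dr": [0, 0, 0], "jaw": 85, "slide": [300, 0, 0]},
    {"dr": [0, 0, 0], "jaw": 85, "slide": [360, 0, 0]},
    {"dr": [0, 0, 0], "jaw": 85, "slide": [420, 0, 0]},
    {"dr": [0, 0, 0], "jaw": 85, "slide": [480, 0, 0]},
  ],
)

```text
clock: 2.3
position: [539.8, -213.0, 331.3]
ee_rot: [-0.706, 0.708, 0.0, -0.0]
contact_force: [1.1, 1.0, -0.5]
gripper_width: 85.2
grasp_force: 0.0
```

Emit:
step_arm(
  motion=[
    {"dr": [0, 0, 0], "jaw": 85, "slide": [20, 0, 0]},
    {"dr": [0, 0, 0], "jaw": 85, "slide": [20, 0, 0]},
    {"dr": [0, 0, 0], "jaw": 85, "slide": [20, 0, 0]},
    {"dr": [0, 0, 0], "jaw": 85, "slide": [20, 0, 0]},
    {"dr": [0, 0, 0], "jaw": 85, "slide": [20, 0, 0]},
    {"dr": [0, 0, 0], "jaw": 85, "slide": [20, 0, 0]},
    {"dr": [0, 0, 0], "jaw": 85, "slide": [20, 0, 0]},
    {"dr": [0, 0, 0], "jaw": 85, "slide": [20, 0, 0]},
  ],
)

```text
clock: 3.3
position: [541.0, -229.9, 331.3]
ee_rot: [0.707, -0.707, -0.0, -0.0]
contact_force: [-0.9, 0.0, -0.3]
gripper_width: 85.3
grasp_force: 0.0
```

```bash
python3 - <<'E'
from h import *
T,im=snap("w4");print(T[:3,3],arm.read_state()["clock"])
a=cv2.imread("pics/w3.png");cv2.imwrite("pics/w34.png",np.hstack([cv2.resize(a,(400,300),interpolation=3),cv2.resize(im,(400,300),interpolation=3)]))
for t in("w3","w4"):
    im=cv2.imread(f"pics/{t}.png");T=np.load(f"pics/{t}.npy")
    h=cv2.cvtColor(im,cv2.COLOR_BGR2HSV)
    for nm,m,z,amin in(("wood",cv2.inRange(h,(12,70,60),(28,200,255)),12,250),("red",cv2.inRange(h,(0,170,60),(6,255,255))|cv2.inRange(h,(174,170,60),(180,255,255)),25,2000)):
        m=cv2.morphologyEx(m,cv2.MORPH_CLOSE,np.ones((3,3)))
        for c in cv2.findContours(m,cv2.RETR_EXTERNAL,cv2.CHAIN_APPROX_NONE)[0]:
            if cv2.contourArea(c)<amin: continue
            w=on("wrist",c[:,0],z,T).astype(np.float32); r=cv2.minAreaRect(w)
            print(t,nm,c[:,0].mean(0).round(),"world",np.round(r[0]),np.round(r[1]),round(r[2],1))
E
```

```text
[ 540.9914855  -229.89389574  331.2970014 ] 3.35
w3 wood [413. 360.] world [384. 570.] [ 73. 230.] 5.5
w3 wood [488. 318.] world [273. 478.] [ 72. 143.] 43.9
w3 wood [315. 298.] world [552. 439.] [92. 66.] 30.7
w3 wood [393. 206.] world [448. 302.] [51. 64.] 54.0
w3 wood [ 32. 244.] world [1030.  374.] [224. 184.] 69.7
w3 wood [404. 109.] world [437. 179.] [101.  22.] 1.1
w3 wood [393.  18.] world [451.  67.] [73. 58.] 4.7
w3 red [274. 133.] world [614. 183.] [131. 260.] 7.8
w4 wood [ 56. 377.] world [1098.  155.] [228.  80.] 45.9
w4 wood [378. 362.] world [451.  58.] [65. 74.] 18.1
w4 wood [258. 330.] world [638.  -6.] [106.   9.] 4.8
w4 wood [382. 298.] world [451. -56.] [ 42. 100.] 81.1
w4 wood [390. 204.] world [ 451. -197.] [57. 71.] 27.7
w4 wood [254. 144.] world [ 627. -274.] [104.  22.] 3.4
w4 wood [567. 147.] world [ 178. -284.] [ 41. 106.] 67.1
w4 wood [403. 136.] world [ 440. -285.] [65. 63.] 2.4
w4 wood [ 15. 109.] world [1022. -364.] [213. 107.] 85.5
w4 wood [327.  25.] world [ 535. -421.] [28. 99.] 88.6
w4 red [266. 385.] world [628.  99.] [140. 127.] 8.4
w4 red [243. 209.] world [ 632. -178.] [253. 138.] 88.6
```

View pics/w34.png

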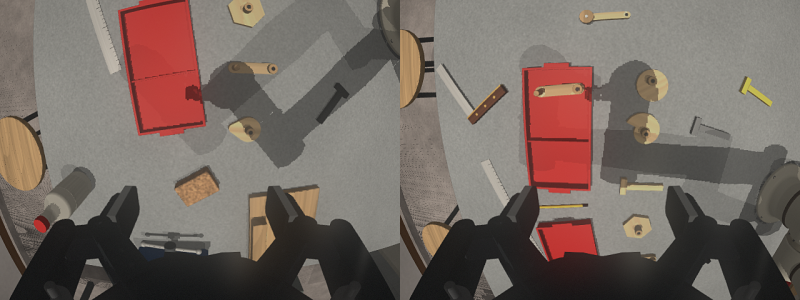

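```bash
python3 - <<'E'
from h import *
out=[]
for t,c,tr in(("w3",(393,206),(614,183)),("w4",(390,204),(632,-190))):
    im=cv2.imread(f"pics/{t}.png");T=np.load(f"pics/{t}.npy")
    x,y=c; out.append(cv2.resize(im[y-40:y+40,x-40:x+40],(320,320),interpolation=cv2.INTER_CUBIC))
    h=cv2.cvtColor(im,cv2.COLOR_BGR2HSV)
    m=cv2.inRange(h,(0,150,40),(8,255,255))|cv2.inRange(h,(172,150,40),(180,255,255))
    m=cv2.morphologyEx(cv2.morphologyEx(m,cv2.MORPH_CLOSE,np.ones((41,41))) if t=="w4" else cv2.morphologyEx(m,cv2.MORPH_CLOSE,np.ones((9,9))),cv2.MORPH_OPEN,np.ones((31,31)))
    for k in cv2.findContours(m,cv2.RETR_EXTERNAL,cv2.CHAIN_APPROX_NONE)[0]:
        if cv2.contourArea(k)<4000: continue
        a=cv2.approxPolyDP(k,12,True)[:,0]; print(t,"poly px",a.tolist(),"world",on("wrist",a,25,T).round(0).tolist())
        w=on("wrist",k[:,0],25,T).astype(np.float32);r=cv2.minAreaRect(w);print(np.round(r[0],1),np.round(r[1],1),round(r[2],1))
cv2.imwrite("pics/bosses.png",np.hstack(out))
E
```

```text
w3 poly px [[193, 15], [221, 212], [324, 201], [300, 0]] world [[699.0, 54.0], [670.0, 308.0], [538.0, 295.0], [567.0, 45.0]]
[618.9 173.7] [139.1 279.4] 7.9
w4 poly px [[196, 109], [207, 296], [303, 304], [306, 107]] world [[696.0, -322.0], [703.0, -68.0], [567.0, -59.0], [560.0, -319.0]]
[ 631.5 -190. ] [277.  139.2] 88.6
```

View pics/bosses.png

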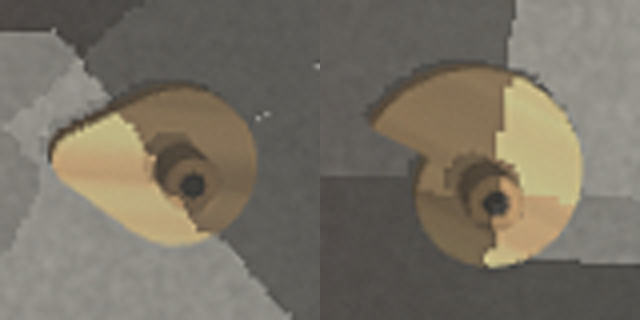

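```bash
python3 - <<'E'
from h import *
T3=np.load("pics/w3.npy");T4=np.load("pics/w4.npy")
p=on("wrist",(401,212.2),34,T3)[0];s=on("wrist",(393.8,214.8),34,T4)[0];print(p,s)
plan([*p,80],0)
E
```

```text
[442.63101307 306.35973835] [ 451.92005695 -188.37525718]
slide [-536.3, 98.3, 251.3] dr [0.0, -0.0, 0.0]
```

Emit:
step_arm(
  motion=[
    {"dr": [0, 0, 0], "jaw": 50, "slide": [-60, 10, 0]},
    {"dr": [0, 0, 0], "jaw": 50, "slide": [-120, 22, 20]},
    {"dr": [0, 0, 0], "jaw": 50, "slide": [-180, 34, 40]},
    {"dr": [0, 0, 0], "jaw": 50, "slide": [-240, 46, 60]},
    {"dr": [0, 0, 0], "jaw": 50, "slide": [-300, 58, 80]},
    {"dr": [0, 0, 0], "jaw": 50, "slide": [-355, 70, 100]},
    {"dr": [0, 0, 0], "jaw": 50, "slide": [-410, 82, 115]},
    {"dr": [0, 0, 0], "jaw": 50, "slide": [-465, 94, 130]},
  ],
)

```text
clock: 4.35
position: [446.4, 236.9, 201.1]
ee_rot: [0.707, -0.707, 0.0, -0.0]
contact_force: [1.5, 0.1, -0.2]
gripper_width: 49.8
grasp_force: 0.0
```

Emit:
step_arm(
  motion=[
    {"dr": [0, 0, 0], "jaw": 50, "slide": [-50, 4, 20]},
    {"dr": [0, 0, 0], "jaw": 50, "slide": [-71, 4, 60]},
    {"dr": [0, 0, 0], "jaw": 50, "slide": [-71, 4, 95]},
    {"dr": [0, 0, 0], "jaw": 50, "slide": [-71, 4, 121]},
    {"dr": [0, 0, 0], "jaw": 50, "slide": [-71, 4, 121]},
    {"dr": [0, 0, 0], "jaw": 50, "slide": [-71, 4, 121]},
    {"dr": [0, 0, 0], "jaw": 50, "slide": [-71, 4, 121]},
    {"dr": [0, 0, 0], "jaw": 50, "slide": [-71, 4, 121]},
  ],
)

```text
clock: 5.35
position: [443.4, 306.4, 81.4]
ee_rot: [-0.707, 0.707, 0.0, 0.001]
contact_force: [-0.3, 0.4, -0.5]
gripper_width: 49.8
grasp_force: 0.0
```

```bash
python3 - <<'E'
from h import *
T,im=snap("p1");print(T[:3,3]);print(proj([[442.6,306.4,34],T[:3,3]],T))
E
```

```text
[443.4146268  306.37819314  81.41297861]
[[322.41205509 260.8042443 ]
 [320.20977472 302.26151549]]
```

View pics/p1.png

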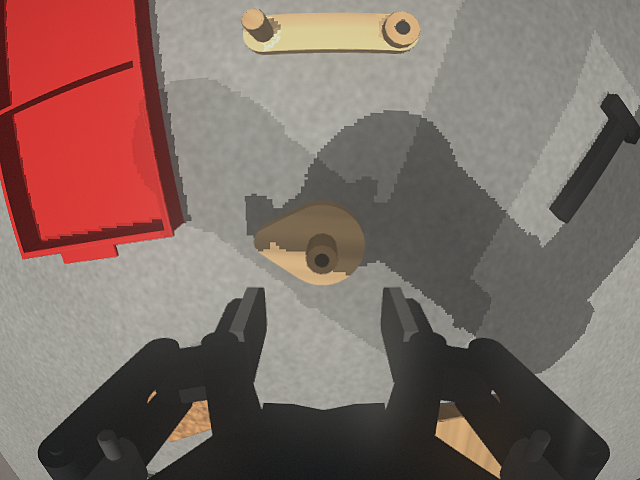

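Emit:
step_arm(
  motion=[
    {"dr": [0, 0, 0], "jaw": 50, "slide": [0, 1, 30]},
    {"dr": [0, 0, 0], "jaw": 50, "slide": [0, 1, 55]},
    {"dr": [0, 0, 0], "jaw": 45, "slide": [0, 1, 66]},
    {"dr": [0, 0, 0], "jaw": 45, "slide": [0, 1, 66]},
    {"dr": [0, 0, 0], "jaw": 5, "slide": [0, 1, 66]},
    {"dr": [0, 0, 0], "jaw": 5, "slide": [0, 1, 66]},
    {"dr": [0, 0, 0], "jaw": 5, "slide": [0, 1, 66]},
    {"dr": [0, 0, 0], "jaw": 5, "slide": [0, 1, 66]},
  ],
)

```text
clock: 6.4
position: [442.6, 306.7, 15.6]
ee_rot: [0.707, -0.707, 0.0, -0.001]
contact_force: [-1.4, -0.4, 6.1]
gripper_width: 15.2
grasp_force: 58.7
```

```bash
python3 - <<'E'
from h import *
im=cv2.imread("pics/p1.png");T=np.load("pics/p1.npy")
for n,uv,z in(("pegtop",(252,19),46),("bosstop",(402,28),24)): print(n,on("wrist",uv,z,T))
h=cv2.cvtColor(im[:70],cv2.COLOR_BGR2HSV);m=cv2.inRange(h,(12,70,60),(28,200,255))
k=max(cv2.findContours(m,0,1)[0],key=cv2.contourArea);r=cv2.minAreaRect(on("wrist",k[:,0],12,T).astype(np.float32));print(r)
plan([602,246,90],0)
print(arm.read_state()["gripper_width"])
E
```

```text
pegtop [[476.02780039 179.71319048]]
bosstop [[400.3146163  178.57778179]]
((438.1653137207031, 178.48008728027344), (28.216245651245117, 101.74900817871094), 89.08193969726562)
slide [60.6, -159.5, -74.2] dr [-0.01, 0.01, 0.0]
15.246204276529664
```

Emit:
step_arm(
  motion=[
    {"dr": [0, 0, 0], "jaw": 5, "slide": [0, 0, -20]},
    {"dr": [0, 0, 0], "jaw": 5, "slide": [0, 0, -50]},
    {"dr": [0, 0, 0], "jaw": 5, "slide": [0, 0, -75]},
    {"dr": [0, 0, 0], "jaw": 5, "slide": [15, -40, -75]},
    {"dr": [0, 0, 0], "jaw": 5, "slide": [30, -80, -75]},
    {"dr": [0, 0, 0], "jaw": 5, "slide": [45, -120, -75]},
    {"dr": [0, 0, 0], "jaw": 5, "slide": [60, -159, -75]},
    {"dr": [0, 0, 0], "jaw": 5, "slide": [60, -159, -75]},
  ],
)

```text
clock: 7.4
position: [602.9, 244.6, 88.5]
ee_rot: [-0.706, 0.708, -0.0, 0.0]
contact_force: [-0.9, -0.2, -0.4]
gripper_width: 15.7
grasp_force: 58.7
```

```bash
python3 - <<'E'
from h import *
T,im=snap("p2");print(T[:3,3]);plan([602,246,20],0)
def b(x,y,z):
    a=np.deg2rad(6.8);return [619+x*np.cos(a)-y*np.sin(a),173.5+x*np.sin(a)+y*np.cos(a),z]
pts=np.array([b(*q) for q in[(-65,22.5,25),(65,22.5,25),(65,126.5,25),(-65,126.5,25),(-65,-126.5,25),(65,-126.5,25)]])
for q in proj(pts,T): cv2.circle(im,tuple(int(v) for v in q.round()),3,(255,255,0),-1)
cv2.imwrite("pics/p2m.png",im)
E
```

```text
[602.88422089 244.60353802  88.53723797]
slide [-1.0, -0.8, 68.5] dr [0.01, -0.0, -0.02]
```

View pics/p2m.png

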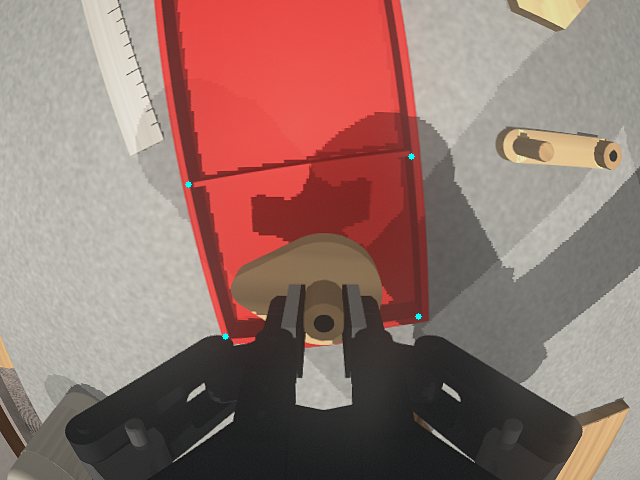

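Emit:
step_arm(
  motion=[
    {"dr": [0, 0, 0], "jaw": 5, "slide": [-1, -1, 25]},
    {"dr": [0, 0, 0], "jaw": 5, "slide": [-1, -1, 50]},
    {"dr": [0, 0, 0], "jaw": 5, "slide": [-1, -1, 64]},
    {"dr": [0, 0, 0], "jaw": 5, "slide": [-1, -1, 68]},
    {"dr": [0, 0, 0], "jaw": 5, "slide": [-1, -1, 69]},
    {"dr": [0, 0, 0], "jaw": 5, "slide": [-1, -1, 70]},
    {"dr": [0, 0, 0], "jaw": 5, "slide": [-1, -1, 70]},
    {"dr": [0, 0, 0], "jaw": 5, "slide": [-1, -1, 70]},
  ],
)

```text
clock: 8.45
position: [602.2, 247.1, 19.7]
ee_rot: [-0.707, 0.707, -0.0, 0.0]
contact_force: [0.5, 0.4, -0.2]
gripper_width: 15.6
grasp_force: 58.7
```

Emit:
step_arm(
  motion=[
    {"dr": [0, 0, 0], "jaw": 22, "slide": [0, 0, 0]},
    {"dr": [0, 0, 0], "jaw": 32, "slide": [0, 0, 0]},
    {"dr": [0, 0, 0], "jaw": 40, "slide": [0, 0, 0]},
    {"dr": [0, 0, 0], "jaw": 40, "slide": [0, 0, 0]},
    {"dr": [0, 0, 0], "jaw": 40, "slide": [0, 0, -30]},
    {"dr": [0, 0, 0], "jaw": 40, "slide": [0, 0, -75]},
    {"dr": [0, 0, 0], "jaw": 40, "slide": [0, 0, -120]},
    {"dr": [0, 0, 0], "jaw": 40, "slide": [0, 0, -120]},
  ],
)

```text
clock: 9.45
position: [604.3, 248.4, 144.4]
ee_rot: [0.707, -0.707, 0.001, -0.005]
contact_force: [0.3, -0.2, -0.7]
gripper_width: 40.1
grasp_force: 0.0
```

```bash
python3 - <<'E'
from h import *
T4=np.load("pics/w4.npy");im=cv2.imread("pics/w4.png")
h=cv2.cvtColor(im,cv2.COLOR_BGR2HSV);m=cv2.inRange(h,(12,70,60),(28,200,255))
def comp(c):
    for k in cv2.findContours(m,0,1)[0]:
        if cv2.contourArea(k)>200 and np.hypot(*(k[:,0].mean(0)-c))<15: return k
k=comp((382,298));w=on("wrist",k[:,0],11,T4).astype(np.float32);r=cv2.minAreaRect(w);print(r)
# axis frame: T x along the long side, heading -8.9deg; mid is 57 mm from the stem end
plan([450,-56,110],np.pi/2-0.155)
E
```

```text
((450.3671569824219, -55.26493835449219), (42.5275993347168, 100.68084716796875), 81.06917572021484)
slide [304.4, 154.8, 31.6] dr [-0.07, -0.01, -10.13]
```

Emit:
step_arm(
  motion=[
    {"dr": [0, 0, -1.3], "jaw": 45, "slide": [40, 20, 0]},
    {"dr": [0, 0, -2.6], "jaw": 45, "slide": [85, 40, 0]},
    {"dr": [0, 0, -3.9], "jaw": 45, "slide": [130, 60, 0]},
    {"dr": [0, 0, -5.2], "jaw": 45, "slide": [175, 80, 0]},
    {"dr": [0, 0, -6.5], "jaw": 45, "slide": [220, 100, 0]},
    {"dr": [0, 0, -7.8], "jaw": 45, "slide": [265, 125, 10]},
    {"dr": [0, 0, -9.1], "jaw": 45, "slide": [305, 147, 25]},
    {"dr": [0, 0, -10.13], "jaw": 45, "slide": [305, 147, 42]},
  ],
)

```text
clock: 10.45
position: [452.3, -60.2, 96.3]
ee_rot: [0.997, -0.078, -0.001, 0.0]
contact_force: [-0.2, 0.2, -0.1]
gripper_width: 45.0
grasp_force: 0.0
```

Emit:
step_arm(
  motion=[
    {"dr": [0, 0, 0], "jaw": 45, "slide": [0, 0, 0]},
    {"dr": [0, 0, 0], "jaw": 45, "slide": [0, 0, 0]},
    {"dr": [0, 0, 0], "jaw": 45, "slide": [0, 0, 0]},
    {"dr": [0, 0, 0], "jaw": 45, "slide": [0, 0, 0]},
    {"dr": [0, 0, 0], "jaw": 45, "slide": [0, 0, 0]},
    {"dr": [0, 0, 0], "jaw": 45, "slide": [0, 0, 0]},
    {"dr": [0, 0, 0], "jaw": 45, "slide": [0, 0, 0]},
    {"dr": [0, 0, 0], "jaw": 45, "slide": [0, 0, 0]},
  ],
)

```text
clock: 11.45
position: [455.0, -58.0, 97.3]
ee_rot: [0.997, -0.078, -0.0, -0.0]
contact_force: [0.2, 0.4, -0.2]
gripper_width: 45.1
grasp_force: 0.0
```

```bash
python3 - <<'E'
from h import *
T,im=snap("t1");print(T[:3,3],arm.read_state()["clock"])
h=cv2.cvtColor(im,cv2.COLOR_BGR2HSV);m=cv2.inRange(h,(12,70,60),(28,200,255))
for k in cv2.findContours(m,0,1)[0]:
    if cv2.contourArea(k)>600:
        r=cv2.minAreaRect(on("wrist",k[:,0],11,T).astype(np.float32));print(k[:,0].mean(0).round(),np.round(r[0],1),np.round(r[1],1),round(r[2],1))
plan([457.3,-56.4,4],np.pi/2-0.155)
a=cv2.imread("pics/w1.png")
E
```

```text
[454.95252754 -57.98034862  97.30646162] 11.5
[ 51. 290.] [436.7 180.7] [95.9 72.4] 19.6
[168. 262.] [451.8  56.4] [66.1 80.2] 18.8
[604. 210.] [ 440.6 -281.4] [74.3 68.7] 38.1
[322. 228.] [449.4 -57.1] [ 39.8 101.3] 87.2
[515. 204.] [ 452.1 -194.7] [62.7 70.5] 28.5
[590.  16.] [ 590.5 -280.4] [28.7 43. ] 6.5
slide [2.0, -1.9, 93.3] dr [-0.0, -0.0, -0.01]
```

```bash
python3 - <<'E'
from h import *
T=np.load("pics/t1.npy");im=cv2.imread("pics/t1.png")
h=cv2.cvtColor(im,cv2.COLOR_BGR2HSV);m=cv2.inRange(h,(12,70,60),(28,200,255))
k=[k for k in cv2.findContours(m,0,1)[0] if cv2.contourArea(k)>600 and abs(k[:,0,0].mean()-322)<20][0]
f=np.zeros(m.shape,np.uint8);cv2.drawContours(f,[k],-1,255,-1)
v,u=np.nonzero(f);w=on("wrist",np.c_[u,v],12,T)
for a in range(400,500,8):
    s=w[(w[:,0]>=a)&(w[:,0]<a+8)]
    if len(s): print(a+4,s[:,1].min().round(1),s[:,1].max().round(1),s[:,1].mean().round(1))
cv2.imwrite("pics/t1c.png",cv2.resize(im[100:420,160:480],(480,480)))
E
```

```text
404 -61.5 -47.8 -54.8
412 -61.9 -48.2 -55.1
420 -62.4 -48.5 -55.5
428 -62.9 -49.0 -56.1
436 -63.4 -49.5 -56.4
444 -63.7 -50.0 -56.8
452 -64.1 -50.3 -57.2
460 -64.5 -50.7 -57.6
468 -65.1 -51.0 -58.1
476 -65.3 -51.4 -58.5
484 -78.5 -39.3 -60.5
492 -79.1 -39.4 -59.3
500 -79.3 -39.8 -58.1
```

View pics/t1c.png

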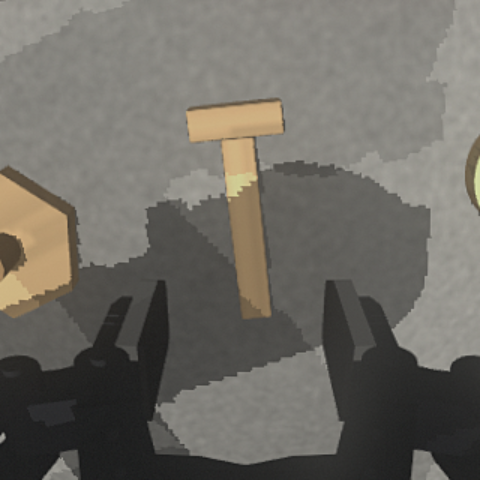

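```bash
python3 - <<'E'
from h import *
plan([456.4,-57.4,4],1.520)
E
```

```text
slide [1.3, -0.8, 93.3] dr [-0.0, -0.0, -0.76]
```

Emit:
step_arm(
  motion=[
    {"dr": [0, 0, -0.76], "jaw": 45, "slide": [1, -1, 40]},
    {"dr": [0, 0, -0.76], "jaw": 45, "slide": [1, -1, 75]},
    {"dr": [0, 0, -0.76], "jaw": 40, "slide": [1, -1, 90]},
    {"dr": [0, 0, -0.76], "jaw": 30, "slide": [1, -1, 93]},
    {"dr": [0, 0, -0.76], "jaw": 10, "slide": [1, -1, 93]},
    {"dr": [0, 0, -0.76], "jaw": 3, "slide": [1, -1, 93]},
    {"dr": [0, 0, -0.76], "jaw": 3, "slide": [1, -1, 93]},
    {"dr": [0, 0, -0.76], "jaw": 3, "slide": [1, -1, 93]},
  ],
)

```text
clock: 12.5
position: [456.5, -57.1, 4.8]
ee_rot: [1.0, -0.025, 0.001, -0.0]
contact_force: [-0.1, 0.5, 1.6]
gripper_width: 11.6
grasp_force: 60.7
```

```bash
python3 - <<'E'
from h import *
plan([627.8,159.5,90],np.pi/2+np.deg2rad(6.8))
E
```

```text
slide [160.4, -224.9, -85.0] dr [-0.0, -0.01, -1.21]
```

Emit:
step_arm(
  motion=[
    {"dr": [0, 0, 0], "jaw": 3, "slide": [0, 0, -20]},
    {"dr": [0, 0, 0], "jaw": 3, "slide": [0, 0, -50]},
    {"dr": [0, 0, 0], "jaw": 3, "slide": [5, -5, -85]},
    {"dr": [0, 0, -0.3], "jaw": 3, "slide": [35, -50, -85]},
    {"dr": [0, 0, -0.6], "jaw": 3, "slide": [70, -95, -85]},
    {"dr": [0, 0, -0.9], "jaw": 3, "slide": [105, -145, -85]},
    {"dr": [0, 0, -1.2], "jaw": 3, "slide": [140, -192, -85]},
    {"dr": [0, 0, -1.2], "jaw": 3, "slide": [160, -225, -85]},
  ],
)

```text
clock: 13.5
position: [628.6, 161.7, 89.0]
ee_rot: [0.998, 0.059, 0.0, -0.0]
contact_force: [-0.2, 0.5, 0.2]
gripper_width: 12.0
grasp_force: 60.4
```

Emit:
step_arm(
  motion=[
    {"dr": [0, 0, 0], "jaw": 3, "slide": [0, 0, 0]},
    {"dr": [0, 0, 0], "jaw": 3, "slide": [0, 0, 0]},
    {"dr": [0, 0, 0], "jaw": 3, "slide": [0, 0, 20]},
    {"dr": [0, 0, 0], "jaw": 3, "slide": [0, 0, 40]},
    {"dr": [0, 0, 0], "jaw": 3, "slide": [0, 0, 40]},
    {"dr": [0, 0, 0], "jaw": 3, "slide": [0, 0, 40]},
    {"dr": [0, 0, 0], "jaw": 3, "slide": [0, 0, 40]},
    {"dr": [0, 0, 0], "jaw": 3, "slide": [0, 0, 40]},
  ],
)

```text
clock: 14.5
position: [627.6, 159.6, 50.2]
ee_rot: [0.998, 0.059, 0.001, -0.0]
contact_force: [0.5, 0.2, -0.3]
gripper_width: 12.1
grasp_force: 60.4
```

```bash
python3 - <<'E'
from h import *
T,im=snap("t2");print(T[:3,3]);plan([627.8,159.5,8],np.pi/2+np.deg2rad(6.8))
cv2.imwrite("pics/t2s.png",optics.get_image("side"))
E
```

```text
[627.5518471  159.63260122  50.16104905]
slide [0.3, 0.2, 42.0] dr [-0.0, -0.01, -0.01]
```

View pics/t2.png

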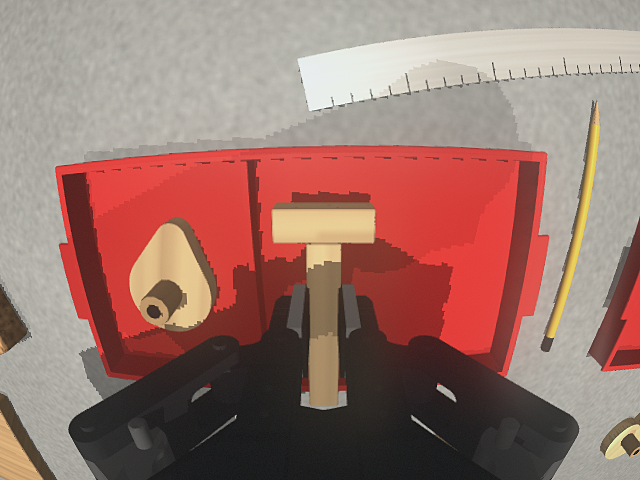

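Emit:
step_arm(
  motion=[
    {"dr": [0, 0, 0], "jaw": 3, "slide": [0, 0, 20]},
    {"dr": [0, 0, 0], "jaw": 3, "slide": [0, 0, 36]},
    {"dr": [0, 0, 0], "jaw": 3, "slide": [0, 0, 40]},
    {"dr": [0, 0, 0], "jaw": 3, "slide": [0, 0, 42]},
    {"dr": [0, 0, 0], "jaw": 3, "slide": [0, 0, 43]},
    {"dr": [0, 0, 0], "jaw": 3, "slide": [0, 0, 43]},
    {"dr": [0, 0, 0], "jaw": 3, "slide": [0, 0, 43]},
    {"dr": [0, 0, 0], "jaw": 3, "slide": [0, 0, 43]},
  ],
)

```text
clock: 15.6
position: [626.6, 159.2, 7.8]
ee_rot: [0.998, 0.059, -0.001, 0.0]
contact_force: [-5.0, -0.9, 7.0]
gripper_width: 11.6
grasp_force: 61.2
```

Emit:
step_arm(
  motion=[
    {"dr": [0, 0, 0], "jaw": 16, "slide": [0, 0, 0]},
    {"dr": [0, 0, 0], "jaw": 22, "slide": [0, 0, 0]},
    {"dr": [0, 0, 0], "jaw": 28, "slide": [0, 0, 0]},
    {"dr": [0, 0, 0], "jaw": 28, "slide": [0, 0, 0]},
    {"dr": [0, 0, 0], "jaw": 28, "slide": [0, 0, -20]},
    {"dr": [0, 0, 0], "jaw": 28, "slide": [0, 0, -60]},
    {"dr": [0, 0, 0], "jaw": 35, "slide": [0, 0, -110]},
    {"dr": [0, 0, 0], "jaw": 50, "slide": [0, 0, -110]},
  ],
)

```text
clock: 16.6
position: [630.2, 160.8, 121.6]
ee_rot: [0.998, 0.059, 0.005, -0.002]
contact_force: [0.1, 0.3, 0.8]
gripper_width: 49.5
grasp_force: 0.0
```

```bash
python3 - <<'E'
from h import *
plan([438.2,179.1,90],np.pi/2+0.0157)
E
```

```text
slide [-188.8, -40.8, 29.8] dr [-0.02, -0.07, 0.73]
```

Emit:
step_arm(
  motion=[
    {"dr": [0, 0, 0.73], "jaw": 50, "slide": [-50, -11, 0]},
    {"dr": [0, 0, 0.73], "jaw": 50, "slide": [-100, -22, 0]},
    {"dr": [0, 0, 0.73], "jaw": 50, "slide": [-150, -33, 0]},
    {"dr": [0, 0, 0.73], "jaw": 50, "slide": [-188, -41, 0]},
    {"dr": [0, 0, 0.73], "jaw": 50, "slide": [-188, -41, 20]},
    {"dr": [0, 0, 0.73], "jaw": 50, "slide": [-188, -41, 30]},
    {"dr": [0, 0, 0.73], "jaw": 50, "slide": [-188, -41, 30]},
    {"dr": [0, 0, 0.73], "jaw": 50, "slide": [-188, -41, 30]},
  ],
)

```text
clock: 17.6
position: [436.3, 178.3, 86.4]
ee_rot: [1.0, 0.007, 0.0, -0.0]
contact_force: [0.4, -0.3, 0.3]
gripper_width: 49.6
grasp_force: 0.0
```

```bash
python3 - <<'E'
from h import *
T,im=snap("c1");print(T[:3,3])
h=cv2.cvtColor(im,cv2.COLOR_BGR2HSV);m=cv2.inRange(h,(12,70,60),(28,200,255))
for k in cv2.findContours(m,0,1)[0]:
    if cv2.contourArea(k)>600:
        r=cv2.minAreaRect(on("wrist",k[:,0],11,T).astype(np.float32));print(k[:,0].mean(0).round(),np.round(r[0],1),np.round(r[1],1),round(r[2],1))
plan([438.2,179.1,5],np.pi/2+0.0157)
E
```

```text
[436.32258243 178.33757982  86.36701287]
[ 17. 333.] [311.6 466.9] [ 88.5 224.5] 61.8
[500. 219.] [452.6  59.6] [79.9 66. ] 48.3
[324. 237.] [435.8 178.4] [104.8  22.2] 1.1
[ 14. 111.] [532.7 407.2] [48.2 64.1] 85.8
[369.  12.] [576.9 154.2] [16.9 15. ] 7.2
[214.   7.] [580.4 247.6] [48.4 14.2] 83.8
slide [1.8, -0.7, 81.5] dr [-0.0, -0.0, -0.01]
```

Emit:
step_arm(
  motion=[
    {"dr": [0, 0, 0], "jaw": 50, "slide": [2, -1, 40]},
    {"dr": [0, 0, 0], "jaw": 50, "slide": [2, -1, 70]},
    {"dr": [0, 0, 0], "jaw": 45, "slide": [2, -1, 80]},
    {"dr": [0, 0, 0], "jaw": 35, "slide": [2, -1, 82]},
    {"dr": [0, 0, 0], "jaw": 10, "slide": [2, -1, 82]},
    {"dr": [0, 0, 0], "jaw": 5, "slide": [2, -1, 82]},
    {"dr": [0, 0, 0], "jaw": 5, "slide": [2, -1, 82]},
    {"dr": [0, 0, 0], "jaw": 5, "slide": [2, -1, 82]},
  ],
)

```text
clock: 18.65
position: [438.3, 179.8, 5.3]
ee_rot: [1.0, 0.008, 0.001, -0.001]
contact_force: [-1.6, 0.8, 6.9]
gripper_width: 20.0
grasp_force: 59.5
```

```bash
python3 - <<'E'
from h import *
plan([628.8,94.1,90],np.pi/2+np.deg2rad(6.8))
E
```

```text
slide [189.2, 88.6, -84.5] dr [-0.01, -0.01, -0.74]
```

Emit:
step_arm(
  motion=[
    {"dr": [0, 0, 0], "jaw": 5, "slide": [0, 0, -20]},
    {"dr": [0, 0, 0], "jaw": 5, "slide": [0, 0, -50]},
    {"dr": [0, 0, 0], "jaw": 5, "slide": [5, 3, -84]},
    {"dr": [0, 0, -0.3], "jaw": 5, "slide": [50, 23, -84]},
    {"dr": [0, 0, -0.5], "jaw": 5, "slide": [95, 45, -84]},
    {"dr": [0, 0, -0.74], "jaw": 5, "slide": [145, 68, -84]},
    {"dr": [0, 0, -0.74], "jaw": 5, "slide": [189, 89, -84]},
    {"dr": [0, 0, -0.74], "jaw": 5, "slide": [189, 89, -84]},
  ],
)

```text
clock: 19.65
position: [630.2, 91.5, 87.3]
ee_rot: [0.998, 0.058, 0.0, 0.0]
contact_force: [-1.5, -0.3, -1.3]
gripper_width: 19.8
grasp_force: 58.8
```

Emit:
step_arm(
  motion=[
    {"dr": [0, 0, 0], "jaw": 5, "slide": [0, 0, 0]},
    {"dr": [0, 0, 0], "jaw": 5, "slide": [0, 0, 20]},
    {"dr": [0, 0, 0], "jaw": 5, "slide": [0, 0, 40]},
    {"dr": [0, 0, 0], "jaw": 5, "slide": [0, 0, 40]},
    {"dr": [0, 0, 0], "jaw": 5, "slide": [0, 0, 40]},
    {"dr": [0, 0, 0], "jaw": 5, "slide": [0, 0, 40]},
    {"dr": [0, 0, 0], "jaw": 5, "slide": [0, 0, 40]},
    {"dr": [0, 0, 0], "jaw": 5, "slide": [0, 0, 40]},
  ],
)

```text
clock: 20.65
position: [628.2, 93.2, 48.7]
ee_rot: [0.998, 0.059, 0.0, -0.0]
contact_force: [-0.2, 0.1, -1.1]
gripper_width: 19.9
grasp_force: 58.8
```

```bash
python3 - <<'E'
from h import *
T,im=snap("c2");print(T[:3,3]);plan([628.8,94.1,8],np.pi/2+np.deg2rad(6.8))
E
```

```text
[628.18838651  93.23173655  48.70428347]
slide [0.8, -0.8, 40.6] dr [-0.0, -0.0, -0.0]
```

View pics/c2.png

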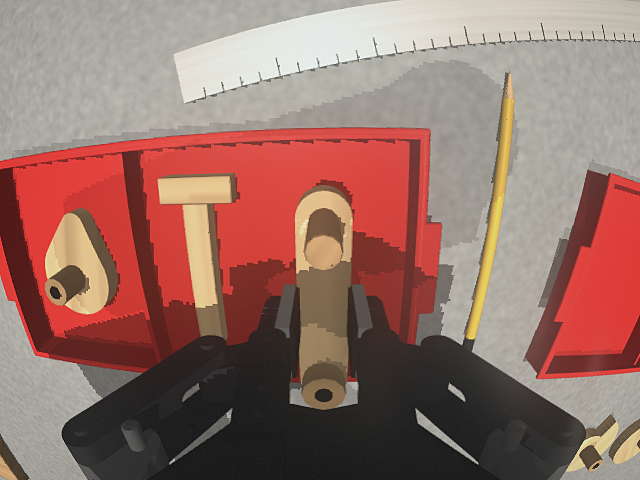

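Pear and T lie flat; the crank is held level between T and end wall with room on both sides. Set it down.

Emit:
step_arm(
  motion=[
    {"dr": [0, 0, 0], "jaw": 5, "slide": [1, -1, 20]},
    {"dr": [0, 0, 0], "jaw": 5, "slide": [1, -1, 34]},
    {"dr": [0, 0, 0], "jaw": 5, "slide": [1, -1, 38]},
    {"dr": [0, 0, 0], "jaw": 5, "slide": [1, -1, 40]},
    {"dr": [0, 0, 0], "jaw": 5, "slide": [1, -1, 41]},
    {"dr": [0, 0, 0], "jaw": 5, "slide": [1, -1, 41]},
    {"dr": [0, 0, 0], "jaw": 5, "slide": [1, -1, 41]},
    {"dr": [0, 0, 0], "jaw": 5, "slide": [1, -1, 41]},
  ],
)

```text
clock: 21.7
position: [628.7, 94.1, 8.4]
ee_rot: [0.998, 0.059, -0.0, 0.0]
contact_force: [-3.5, -0.6, 5.0]
gripper_width: 19.9
grasp_force: 59.5
```

Emit:
step_arm(
  motion=[
    {"dr": [0, 0, 0], "jaw": 24, "slide": [0, 0, 0]},
    {"dr": [0, 0, 0], "jaw": 30, "slide": [0, 0, 0]},
    {"dr": [0, 0, 0], "jaw": 34, "slide": [0, 0, 0]},
    {"dr": [0, 0, 0], "jaw": 34, "slide": [0, 0, 0]},
    {"dr": [0, 0, 0], "jaw": 34, "slide": [0, 0, -20]},
    {"dr": [0, 0, 0], "jaw": 34, "slide": [0, 0, -60]},
    {"dr": [0, 0, 0], "jaw": 40, "slide": [0, 0, -110]},
    {"dr": [0, 0, 0], "jaw": 50, "slide": [0, 0, -110]},
  ],
)

```text
clock: 22.7
position: [631.9, 95.2, 122.5]
ee_rot: [0.998, 0.06, 0.005, -0.001]
contact_force: [0.9, 0.6, 0.9]
gripper_width: 49.7
grasp_force: 0.0
```

```bash
python3 - <<'E'
from h import *
plan([451.9,-188.4,90],np.pi/2)
E
```

```text
slide [-212.9, 260.2, 29.8] dr [-0.02, -0.07, 0.86]
```

Emit:
step_arm(
  motion=[
    {"dr": [0, 0, 0.2], "jaw": 50, "slide": [-38, 46, 0]},
    {"dr": [0, 0, 0.4], "jaw": 50, "slide": [-76, 93, 0]},
    {"dr": [0, 0, 0.6], "jaw": 50, "slide": [-114, 139, 0]},
    {"dr": [0, 0, 0.86], "jaw": 50, "slide": [-152, 186, 0]},
    {"dr": [0, 0, 0.86], "jaw": 50, "slide": [-190, 232, 0]},
    {"dr": [0, 0, 0.86], "jaw": 50, "slide": [-212, 260, 15]},
    {"dr": [0, 0, 0.86], "jaw": 50, "slide": [-212, 260, 30]},
    {"dr": [0, 0, 0.86], "jaw": 50, "slide": [-212, 260, 30]},
  ],
)

```text
clock: 23.7
position: [447.8, -189.2, 86.0]
ee_rot: [1.0, -0.001, -0.002, -0.0]
contact_force: [-0.0, 0.1, 0.7]
gripper_width: 50.3
grasp_force: 0.0
```

```bash
python3 - <<'E'
from h import *
T,im=snap("s1");print(T[:3,3]); q=proj([[451.9,-188.4,34]],T)[0];print(q)
x,y=q.astype(int);cv2.imwrite("pics/s1c.png",cv2.resize(im[y-60:y+60,x-60:x+60],(480,480)))
print(x,y)
plan([451.9,-188.4,16],np.pi/2)
E
```

```text
[ 447.7599489  -189.23653797   85.99390727]
[322.40696023 249.16967441]
322 249
slide [3.2, -0.6, 70.8] dr [-0.0, 0.01, -0.01]
```

View pics/s1c.png

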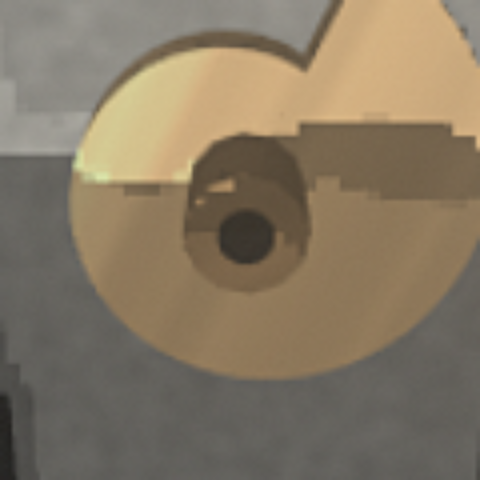

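Emit:
step_arm(
  motion=[
    {"dr": [0, 0, 0], "jaw": 50, "slide": [3, 0, 30]},
    {"dr": [0, 0, 0], "jaw": 50, "slide": [3, 0, 55]},
    {"dr": [0, 0, 0], "jaw": 45, "slide": [3, 0, 68]},
    {"dr": [0, 0, 0], "jaw": 40, "slide": [3, 0, 71]},
    {"dr": [0, 0, 0], "jaw": 10, "slide": [3, 0, 71]},
    {"dr": [0, 0, 0], "jaw": 5, "slide": [3, 0, 71]},
    {"dr": [0, 0, 0], "jaw": 5, "slide": [3, 0, 71]},
    {"dr": [0, 0, 0], "jaw": 5, "slide": [3, 0, 71]},
  ],
)

```text
clock: 24.75
position: [453.0, -189.0, 17.2]
ee_rot: [1.0, -0.001, 0.001, 0.0]
contact_force: [-0.5, 1.8, 6.2]
gripper_width: 15.1
grasp_force: 59.1
```

```bash
python3 - <<'E'
from h import *
plan([626.5,-116.5,90],np.pi/2)
E
```

```text
slide [173.6, -72.7, -72.4] dr [0.0, -0.01, -0.01]
```

Emit:
step_arm(
  motion=[
    {"dr": [0, 0, 0], "jaw": 5, "slide": [0, 0, -20]},
    {"dr": [0, 0, 0], "jaw": 5, "slide": [0, 0, -50]},
    {"dr": [0, 0, 0], "jaw": 5, "slide": [0, 0, -72]},
    {"dr": [0, 0, 0], "jaw": 5, "slide": [45, -20, -72]},
    {"dr": [0, 0, 0], "jaw": 5, "slide": [90, -40, -72]},
    {"dr": [0, 0, 0], "jaw": 5, "slide": [135, -58, -72]},
    {"dr": [0, 0, 0], "jaw": 5, "slide": [174, -73, -72]},
    {"dr": [0, 0, 0], "jaw": 5, "slide": [174, -73, -72]},
  ],
)

```text
clock: 25.75
position: [628.4, -115.1, 87.3]
ee_rot: [1.0, 0.0, 0.0, 0.0]
contact_force: [-0.7, -1.1, -0.7]
gripper_width: 15.6
grasp_force: 58.8
```

Emit:
step_arm(
  motion=[
    {"dr": [0, 0, 0], "jaw": 5, "slide": [0, 0, 0]},
    {"dr": [0, 0, 0], "jaw": 5, "slide": [0, 0, 15]},
    {"dr": [0, 0, 0], "jaw": 5, "slide": [0, 0, 30]},
    {"dr": [0, 0, 0], "jaw": 5, "slide": [0, 0, 30]},
    {"dr": [0, 0, 0], "jaw": 5, "slide": [0, 0, 30]},
    {"dr": [0, 0, 0], "jaw": 5, "slide": [0, 0, 30]},
    {"dr": [0, 0, 0], "jaw": 5, "slide": [0, 0, 30]},
    {"dr": [0, 0, 0], "jaw": 5, "slide": [0, 0, 30]},
  ],
)

```text
clock: 26.75
position: [626.4, -116.2, 58.6]
ee_rot: [1.0, -0.001, 0.0, -0.0]
contact_force: [0.3, -0.9, -0.2]
gripper_width: 15.5
grasp_force: 58.8
```

```bash
python3 - <<'E'
from h import *
T,im=snap("s2");print(T[:3,3]);plan([626.5,-116.5,20],np.pi/2)
def b(x,y,z):
    a=np.deg2rad(-1.5);return [631.5+x*np.cos(a)-y*np.sin(a),-190.5+x*np.sin(a)+y*np.cos(a),z]
for q in proj(np.array([b(*q) for q in[(-65,22.5,21),(65,22.5,21),(65,126.5,25),(65,-126.5,25),(0,-85,15)]]),T): cv2.circle(im,tuple(int(v) for v in q.round()),3,(255,255,0),-1)
cv2.imwrite("pics/s2m.png",im)
E
```

```text
[ 626.43240372 -116.16609665   58.59007857]
slide [0.1, 0.3, 38.5] dr [-0.0, -0.0, -0.01]
```

View pics/s2m.png

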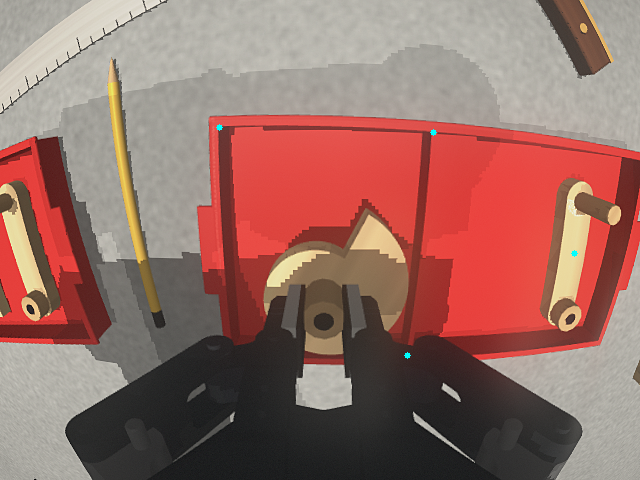

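Emit:
step_arm(
  motion=[
    {"dr": [0, 0, 0], "jaw": 5, "slide": [0, -4, 12]},
    {"dr": [0, 0, 0], "jaw": 5, "slide": [0, -4, 28]},
    {"dr": [0, 0, 0], "jaw": 5, "slide": [0, -4, 35]},
    {"dr": [0, 0, 0], "jaw": 5, "slide": [0, -4, 37]},
    {"dr": [0, 0, 0], "jaw": 5, "slide": [0, -4, 38]},
    {"dr": [0, 0, 0], "jaw": 5, "slide": [0, -4, 39]},
    {"dr": [0, 0, 0], "jaw": 5, "slide": [0, -4, 39]},
    {"dr": [0, 0, 0], "jaw": 5, "slide": [0, -4, 39]},
  ],
)

```text
clock: 27.8
position: [626.4, -112.3, 20.3]
ee_rot: [1.0, -0.001, 0.0, 0.0]
contact_force: [-1.8, 0.9, 5.7]
gripper_width: 15.7
grasp_force: 59.0
```

Emit:
step_arm(
  motion=[
    {"dr": [0, 0, 0], "jaw": 22, "slide": [0, 0, 0]},
    {"dr": [0, 0, 0], "jaw": 30, "slide": [0, 0, 0]},
    {"dr": [0, 0, 0], "jaw": 36, "slide": [0, 0, 0]},
    {"dr": [0, 0, 0], "jaw": 36, "slide": [0, 0, 0]},
    {"dr": [0, 0, 0], "jaw": 36, "slide": [0, 0, -30]},
    {"dr": [0, 0, 0], "jaw": 36, "slide": [0, 0, -75]},
    {"dr": [0, 0, 0], "jaw": 45, "slide": [0, 0, -110]},
    {"dr": [0, 0, 0], "jaw": 50, "slide": [0, 0, -110]},
  ],
)

```text
clock: 28.8
position: [628.5, -112.3, 133.1]
ee_rot: [1.0, -0.0, 0.004, 0.0]
contact_force: [-0.1, 0.5, 0.5]
gripper_width: 50.1
grasp_force: 0.0
```

```bash
python3 - <<'E'
from h import *
plan([533,-422,90],np.pi/2-0.025)
E
```

```text
slide [-95.6, 309.8, 42.4] dr [0.0, -0.06, 0.17]
```

Emit:
step_arm(
  motion=[
    {"dr": [0, 0, 0], "jaw": 50, "slide": [-15, 50, 0]},
    {"dr": [0, 0, 0], "jaw": 50, "slide": [-30, 105, 0]},
    {"dr": [0, 0, 0.1], "jaw": 50, "slide": [-50, 160, 0]},
    {"dr": [0, 0, 0.17], "jaw": 50, "slide": [-65, 215, 0]},
    {"dr": [0, 0, 0.17], "jaw": 50, "slide": [-82, 270, 0]},
    {"dr": [0, 0, 0.17], "jaw": 50, "slide": [-94, 310, 10]},
    {"dr": [0, 0, 0.17], "jaw": 50, "slide": [-94, 310, 35]},
    {"dr": [0, 0, 0.17], "jaw": 50, "slide": [-94, 310, 40]},
  ],
)

```text
clock: 29.8
position: [529.8, -421.6, 86.0]
ee_rot: [1.0, -0.013, -0.003, -0.002]
contact_force: [0.4, 0.4, 0.5]
gripper_width: 50.0
grasp_force: 0.0
```

```bash
python3 - <<'E'
from h import *
T,im=snap("l1");print(T[:3,3])
h=cv2.cvtColor(im,cv2.COLOR_BGR2HSV);m=cv2.inRange(h,(10,60,40),(28,220,255))
ks=[k for k in cv2.findContours(m,0,1)[0] if cv2.contourArea(k)>600 and abs(k[:,0,0].mean()-322)<70]
for k in ks:
    f=np.zeros(m.shape,np.uint8);cv2.drawContours(f,[k],-1,255,-1);v,u=np.nonzero(f);w=on("wrist",np.c_[u,v],12,T);print(k[:,0].mean(0))
    for a in range(470,600,8):
        s=w[(w[:,0]>=a)&(w[:,0]<a+8)]
        if len(s): print(a+4,s[:,1].min().round(1),s[:,1].max().round(1),s[:,0].min().round(1),s[:,0].max().round(1))
E
```

```text
[ 529.78234434 -421.64133397   85.97599386]
[326.40785498 227.90332326]
482 -429.7 -424.4 485.5 485.6
490 -433.7 -420.6 486.2 494.0
498 -433.8 -419.5 494.0 502.0
506 -433.1 -419.0 502.0 509.9
514 -432.5 -418.1 510.3 518.0
522 -432.0 -417.6 518.0 526.0
530 -431.4 -417.2 526.0 534.0
538 -430.3 -416.3 534.0 541.9
546 -429.8 -415.4 542.2 550.0
554 -429.4 -411.5 550.0 558.0
562 -434.3 -407.0 558.0 566.0
570 -434.4 -406.5 566.0 574.0
578 -433.8 -408.0 574.0 582.0
586 -426.4 -414.7 582.0 585.0
```

```bash
python3 - <<'E'
from h import *
plan([535,-423.6,5],np.pi/2+np.deg2rad(4.8))
E
```

```text
slide [4.9, 2.2, 81.6] dr [-0.02, 0.03, -0.78]
```

Emit:
step_arm(
  motion=[
    {"dr": [0, 0, -0.78], "jaw": 50, "slide": [4, 2, 40]},
    {"dr": [0, 0, -0.78], "jaw": 50, "slide": [4, 2, 68]},
    {"dr": [0, 0, -0.78], "jaw": 45, "slide": [4, 2, 79]},
    {"dr": [0, 0, -0.78], "jaw": 35, "slide": [4, 2, 81]},
    {"dr": [0, 0, -0.78], "jaw": 10, "slide": [4, 2, 81]},
    {"dr": [0, 0, -0.78], "jaw": 3, "slide": [4, 2, 81]},
    {"dr": [0, 0, -0.78], "jaw": 3, "slide": [4, 2, 81]},
    {"dr": [0, 0, -0.78], "jaw": 3, "slide": [4, 2, 81]},
  ],
)

```text
clock: 30.85
position: [536.8, -424.6, 10.1]
ee_rot: [0.999, 0.042, 0.001, 0.001]
contact_force: [0.6, 1.5, 5.7]
gripper_width: 10.6
grasp_force: 59.3
```

```bash
python3 - <<'E'
from h import *
plan([631,-215.5,110],np.pi/2+np.deg2rad(-1.5))
E
```

```text
slide [111.7, -200.3, -100.0] dr [0.01, -0.02, 0.79]
```

Emit:
step_arm(
  motion=[
    {"dr": [0, 0, 0], "jaw": 30, "slide": [0, 0, 0]},
    {"dr": [0, 0, 0], "jaw": 30, "slide": [0, 0, 0]},
    {"dr": [0, 0, 0], "jaw": 30, "slide": [-1, 0, 3]},
    {"dr": [0, 0, 0], "jaw": 30, "slide": [-1, 0, 5]},
    {"dr": [0, 0, 0], "jaw": 5, "slide": [-1, 0, 5]},
    {"dr": [0, 0, 0], "jaw": 3, "slide": [-1, 0, 5]},
    {"dr": [0, 0, 0], "jaw": 3, "slide": [-1, 0, 5]},
    {"dr": [0, 0, 0], "jaw": 3, "slide": [-1, 0, 5]},
  ],
)

```text
clock: 31.85
position: [534.8, -424.2, 3.3]
ee_rot: [0.999, 0.042, -0.0, -0.0]
contact_force: [-0.3, 0.0, -0.1]
gripper_width: 11.8
grasp_force: 60.7
```

```bash
python3 - <<'E'
from h import *
plan([631,-215.5,110],np.pi/2+np.deg2rad(-1.5))
E
```

```text
slide [113.3, -200.0, -106.7] dr [-0.0, 0.0, 0.79]
```

Emit:
step_arm(
  motion=[
    {"dr": [0, 0, 0], "jaw": 3, "slide": [0, 0, -20]},
    {"dr": [0, 0, 0], "jaw": 3, "slide": [0, 0, -60]},
    {"dr": [0, 0, 0], "jaw": 3, "slide": [0, 0, -106]},
    {"dr": [0, 0, 0.2], "jaw": 3, "slide": [28, -50, -106]},
    {"dr": [0, 0, 0.4], "jaw": 3, "slide": [56, -100, -106]},
    {"dr": [0, 0, 0.6], "jaw": 3, "slide": [85, -150, -106]},
    {"dr": [0, 0, 0.79], "jaw": 3, "slide": [113, -200, -106]},
    {"dr": [0, 0, 0.79], "jaw": 3, "slide": [113, -200, -106]},
  ],
)

```text
clock: 32.85
position: [632.9, -211.9, 111.2]
ee_rot: [1.0, -0.01, 0.001, 0.0]
contact_force: [-0.2, -0.3, 0.5]
gripper_width: 11.8
grasp_force: 60.8
```

Emit:
step_arm(
  motion=[
    {"dr": [0, 0, 0], "jaw": 3, "slide": [0, 0, 0]},
    {"dr": [0, 0, 0], "jaw": 3, "slide": [0, 0, 30]},
    {"dr": [0, 0, 0], "jaw": 3, "slide": [0, 0, 60]},
    {"dr": [0, 0, 0], "jaw": 3, "slide": [0, 0, 60]},
    {"dr": [0, 0, 0], "jaw": 3, "slide": [0, 0, 60]},
    {"dr": [0, 0, 0], "jaw": 3, "slide": [0, 0, 60]},
    {"dr": [0, 0, 0], "jaw": 3, "slide": [0, 0, 60]},
    {"dr": [0, 0, 0], "jaw": 3, "slide": [0, 0, 60]},
  ],
)

```text
clock: 33.85
position: [631.0, -215.5, 50.0]
ee_rot: [1.0, -0.013, 0.001, 0.0]
contact_force: [0.1, -0.2, 0.3]
gripper_width: 11.9
grasp_force: 60.8
```

```bash
python3 - <<'E'
from h import *
T,im=snap("l2");print(T[:3,3]);plan([631,-215.5,6.3],np.pi/2+np.deg2rad(-1.5))
E
```

```text
[ 630.97592995 -215.49309461   49.9651122 ]
slide [0.1, 0.0, 43.5] dr [0.0, -0.0, -0.0]
```

View pics/l2.png

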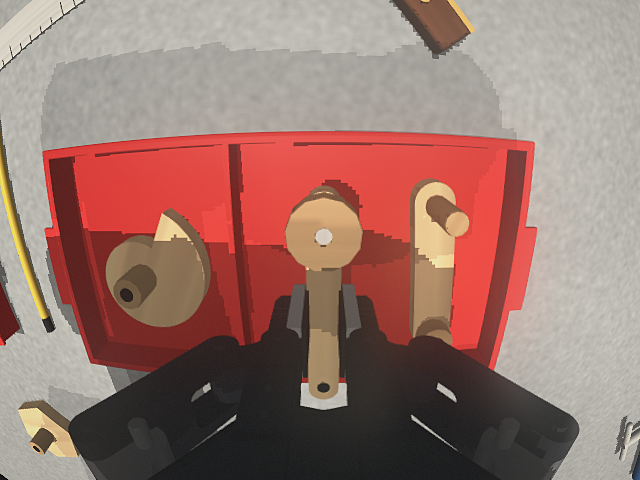

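The lever is held level between divider and crank, and the snail is flat in its compartment. Now set the lever down.

Emit:
step_arm(
  motion=[
    {"dr": [0, 0, 0], "jaw": 3, "slide": [0, 0, 20]},
    {"dr": [0, 0, 0], "jaw": 3, "slide": [0, 0, 36]},
    {"dr": [0, 0, 0], "jaw": 3, "slide": [0, 0, 41]},
    {"dr": [0, 0, 0], "jaw": 3, "slide": [0, 0, 43]},
    {"dr": [0, 0, 0], "jaw": 3, "slide": [0, 0, 44]},
    {"dr": [0, 0, 0], "jaw": 3, "slide": [0, 0, 44]},
    {"dr": [0, 0, 0], "jaw": 3, "slide": [0, 0, 44]},
    {"dr": [0, 0, 0], "jaw": 3, "slide": [0, 0, 44]},
  ],
)

```text
clock: 34.9
position: [631.0, -215.6, 5.9]
ee_rot: [1.0, -0.013, 0.0, 0.0]
contact_force: [-0.2, 0.3, 3.6]
gripper_width: 12.0
grasp_force: 61.2
```

Emit:
step_arm(
  motion=[
    {"dr": [0, 0, 0], "jaw": 16, "slide": [0, 0, 0]},
    {"dr": [0, 0, 0], "jaw": 22, "slide": [0, 0, 0]},
    {"dr": [0, 0, 0], "jaw": 28, "slide": [0, 0, 0]},
    {"dr": [0, 0, 0], "jaw": 28, "slide": [0, 0, 0]},
    {"dr": [0, 0, 0], "jaw": 28, "slide": [0, 0, -20]},
    {"dr": [0, 0, 0], "jaw": 28, "slide": [0, 0, -60]},
    {"dr": [0, 0, 0], "jaw": 28, "slide": [0, 0, -120]},
    {"dr": [0, 0, 0], "jaw": 28, "slide": [0, 0, -180]},
  ],
)

```text
clock: 35.9
position: [630.4, -215.5, 186.8]
ee_rot: [1.0, -0.013, -0.0, 0.0]
contact_force: [1.8, 0.3, -0.3]
gripper_width: 28.1
grasp_force: 0.0
```

Emit:
step_arm(
  motion=[
    {"dr": [0, 0, 0], "jaw": 28, "slide": [-40, -60, -20]},
    {"dr": [0, 0, 0], "jaw": 28, "slide": [-80, -120, -40]},
    {"dr": [0, 0, 0], "jaw": 28, "slide": [-100, -170, -60]},
    {"dr": [0, 0, 0], "jaw": 28, "slide": [-100, -200, -60]},
    {"dr": [0, 0, 0], "jaw": 28, "slide": [-100, -200, -60]},
    {"dr": [0, 0, 0], "jaw": 28, "slide": [-100, -200, -60]},
    {"dr": [0, 0, 0], "jaw": 28, "slide": [-100, -200, -60]},
    {"dr": [0, 0, 0], "jaw": 28, "slide": [-100, -200, -60]},
  ],
)

```text
clock: 36.9
position: [536.1, -13.9, 244.8]
ee_rot: [1.0, -0.014, -0.0, 0.0]
contact_force: [-0.9, -0.3, 0.1]
gripper_width: 28.1
grasp_force: 0.0
```

```bash
python3 - <<'E'
from h import *
cv2.imwrite("pics/final.png",optics.get_image("side")[150:430,250:550])
im=cv2.imread("pics/final.png");cv2.imwrite("pics/final.png",cv2.resize(im,(640,597)))
E
```

```text
(no output)
```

View pics/final.png

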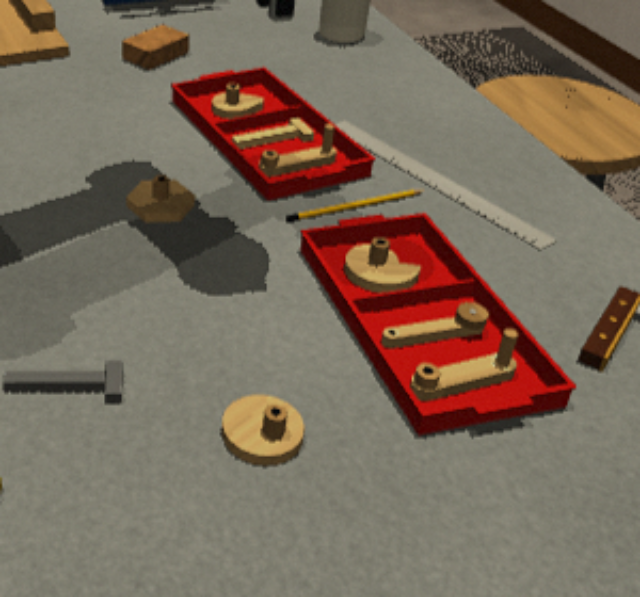

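Both kits are complete, every part lying flat, and the round and hex cams are untouched.

```bash
python3 -c "
from bench import arm
print(arm.job_done())"
```

```text
the job is handed in; nothing more can be done
None
```

Both kits are packed as asked and the job is handed in, at about 37 s on the robot's clock; the closing side-camera picture shows every part lying flat in its place, and the pear cam may have been released about 1 mm above the tray floor.

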